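# Release the cuvette tray through the hidden notch

### The job

The cuvette tray of the grey reader is locked in. Somewhere along the floor of the groove that runs along the reader's rear edge is a hidden notch: find it by feeling lightly along the groove with a fingertip, then press the release plate inside the notch all the way down so that the tray comes out at the front, and take the hand away. Do not touch or pull the tray itself, grip nothing, and leave the other things on the desk where they lie.

Things in the scene. Friction and masses are not known exactly. Their poses are not given: they have to be found in the camera images.
- reader: Cuvette reader, a flat grey housing 155 (x) x 330 (y) x 60 mm high, fixed to the desk. Origin: centre of its footprint, on the desk; x from its front (tray and display, towards the robot) to its rear, y along its width, z up. The 60 mm high main part spans x = -75 to +25 mm; behind it, to x = +80 mm, is a lower deck, top at z = 40 mm, in which the groove is sunk.
- groove_mid (a point): Middle of the groove at floor height: x +49, y 0, z 30 mm from the reader's origin, axes as the reader's. The groove runs along y, 75 mm each way, between the main part's wall (x -24 mm from here) and a 40 mm high curb (x +24 mm). Floor black and rigid. In it is the notch: a gap 52 mm long in y, across the whole groove, its middle anywhere from y = -40 to +40 mm (not told).
- release (a joint): Downward travel of the release plate, m: 0 up (start), 0.006 fully down. The plate is black, lies in the notch and fills it; its top is 22 mm above the desk (8 mm below the groove floor), 16 mm when down. It goes straight down against a steady friction of about 3.5 N (a little more if fast), stops hard at the bottom, stays where it is left (no return spring), and drives the tray.
- tray (a joint): How far the cuvette tray stands out of the reader's front, m: 0 shut, 0.030 fully out. The tray moves 5 mm for each mm of the release plate, towards the reader's -x. Its front is a plate 92 mm wide and 46 mm high in the middle of the reader's front.
- beaker: Clear glass beaker, 57 mm wide, 66 mm high; origin at the middle of its foot. Loose; leave alone. Stands beside the reader's left (+y) end.
- petri_dish: Clear dish with lid, 55 mm wide, 14 mm high; origin at the middle of its underside. Loose; leave alone. In front of the reader.
- syringe: Plastic syringe lying down, 21 x 105 x 14 mm; origin under its middle. Loose; leave alone. Behind the reader.
- pen: Black pen lying down, 12 x 145 x 9 mm; origin under its middle. Loose; leave alone. Behind the reader.
- cuvette_block: Black cuvette block, 34 x 80 x 27 mm; origin under its middle. Loose; leave alone. In front of the reader.
- clip: Small binder clip, 30 x 19 x 27 mm; origin under its middle. Loose; leave alone. Beside the reader's right (-y) end.
- handset: Cream telephone handset lying on the desk, 174 x 39 x 37 mm; origin under its middle. Loose; leave alone. Behind and to the left of the reader.

How it is judged:
By the outcome, as a careful person would: the job done as asked, in the order asked, and still so for the second after the job is handed in, with the robot touching nothing.
It also fails if it takes over 45 s, if anything falls off the work surface, if the arm or the gripper's body presses on something with over 40 N, if the wrist force passes 120 N, or if a joint passes its speed limit or range.

### The arm

A 7-joint arm with a two-finger parallel gripper is mounted at the origin on a cart in front of the work surface, level with it; the furniture and walls round the work are solid. World frame = base frame: x ahead of the robot, y to its left, z up, the work surface at z = 0. Lengths are in m, angles in rad, forces in N, time in s.
With the tool pointing down it reaches from about 0.4 to 0.925 m from the base axis. Payload 5.6 kg.
Tool frame: the origin (TCP) lies midway between the tips of the shut fingers; the grasp point (between the pads) lies 19 mm behind it; z points along the fingers, y is the line along which they close (so a half turn about z gives the same grasp; the last joint's range is limited). The gripper opens to 85 mm and grips with 20 to 120 N. Pads are 22 mm wide; open, the fingers measure 114 mm over their backs; the gripper's body (76 mm by 85 mm) begins 54 mm behind the grasp point. The pads swing forward as they close: fully open they stand 13 mm farther back than shut.
Start: joints at [1.165, 0.468, -0.012, 1.603, 0.006, 1.071, -0.056], TCP at [0.231, -0.608, 0.231] pointing down, gripper open.
Joint ranges: [-2.53, 2.53], [-0.31, 2.02], [-1.57, 1.55], [0.28, 2.44], [-1.29, 4.43], [0.15, 1.84], [-2.92, 2.92]. Speed limits (rad/s): [2.57, 2.57, 3.14, 3.14, 3.14, 3.14, 3.14].

### API

Orientations are given as a unit quaternion [x, y, z, w].
In Python, from bench import r, kin, eyes, workorder gives the robot as it stands. Calls block until the motion is done:
- r.reach(position, orientation): joint-space move of the TCP to a pose.
- r.movel(position, feed=0.15, rotation=None, contact_N=None): straight line of the TCP; rotation=None keeps the orientation; feed is the mean speed in m/s. With contact_N (N) it stops when the force on the tool has changed by that much, and returns True; else False.
- r.movej(angles): joint-space move.
- r.set_gripper(opening, strength=None): finger opening in m; strength is the grip in N (None keeps the last); returns when the fingers have stopped.
- r.pause(seconds).
- kin.inverse_kinematics(position, orientation): joint angles nearest the present ones, or None.
- r.state(): the state.
- eyes.snapshot(name): name is "side" or "top" or "wrist"; returns the picture (384x512x3 uint8, blue, green, red); there is no depth.
- eyes.camera_params(name): a dict with "intrinsics" (3x3 intrinsics, pixels), "k1" (the pictures are not rectified: a ray, as slopes to the right and down, at radius r is drawn at 1 + k1 r^2 times it, then the intrinsics apply), "camera_from_world" (4x4, takes a point from world to camera coordinates); the wrist camera has in their place "hand_eye" (4x4, takes a point from camera to tool coordinates, whose origin is the TCP and whose axes are the flange's). Camera axes: x right, y up, looking along -z (the intrinsics and any distortion apply to the point x, -y, -z); pixel columns grow to the right and rows downward; lengths in m; the calibration is good to about 2 mm. A picture is of the moment at which its call begins: read the wrist's pose just before it. camera_params takes no time and is no camera call.
A pose or a line that the arm cannot do raises r.PlanningError and nothing moves.
- workorder.hand_in(): hands the job in; it is judged then, once.
The state is a dict: "clock": time; "joint_positions": joint angles; "qvel": joint speeds; "joint_efforts": joint torques, N m; "tcp_pos": TCP position; "ee_rot": TCP orientation; "contact_force": force on the tool from outside, world axes, zero at the start; "torque": the same for the moment, N m; "gripper_width": finger opening in m; "grasp_force": force on a finger pad.
Only numpy, scipy, OpenCV 4.12 (cv2) and the standard library are available. Lean on these libraries where they do the work, as an engineer would, in place of code of your own. Each camera call takes 0.05 s, during which the arm holds its last target. There are 200 camera calls.

## Working session

There is one attempt and no reset: what is moved stays moved. The work goes in short steps, each a Python script; the robot and the scene stay as the last script left them, time stands still between calls to the robot, and variables do not carry over. Pictures are saved under pics/ and viewed, at most 10 in all, crops included, and the job is handed in when it is done.

```bash
mkdir -p pics; python3 - <<'E'
from bench import r,kin,eyes
import cv2
for n in("top","side"):
    im=eyes.snapshot(n); cv2.imwrite(f"pics/{n}0.png",im); c=eyes.camera_params(n); print(n,c)
print(r.state()); print(eyes.camera_params("wrist"))
E
```

```text
top {'intrinsics': array([[435.14491923,   0.        , 248.32265694],
       [  0.        , 435.14491923, 186.47392689],
       [  0.        ,   0.        ,   1.        ]]), 'k1': -0.05187197730894282, 'camera_from_world': array([[ 0.01619511, -0.99966256,  0.02030954,  0.15148783],
       [ 0.98205699,  0.01972024,  0.18755048, -0.58374401],
       [-0.1878877 ,  0.01690773,  0.98204498, -1.16417915],
       [ 0.        ,  0.        ,  0.        ,  1.        ]])}
side {'intrinsics': array([[474.59678259,   0.        , 255.30169137],
       [  0.        , 474.59678259, 188.77644669],
       [  0.        ,   0.        ,   1.        ]]), 'k1': -0.19868198590836716, 'camera_from_world': array([[ 0.99725116, -0.07095436,  0.02134504, -0.55331035],
       [ 0.02598914,  0.604733  ,  0.79600412, -0.16562098],
       [-0.06938802, -0.79326129,  0.60491472, -0.90660968],
       [ 0.        ,  0.        ,  0.        ,  1.        ]])}
{'clock': 0.1, 'joint_positions': array([ 1.16503596,  0.46830437, -0.01158822,  1.60353229,  0.00599735,
        1.07139918, -0.05627657]), 'qvel': array([-4.27
[... 453 characters left out ...]
55 ,  0.85281423, -0.24648886]), 'torque': array([-0.01167576, -0.02656398,  0.01831099]), 'grasp_force': 0.0, 'gripper_width': 0.08520206701042264}
{'intrinsics': array([[331.26075002,   0.        , 253.60919343],
       [  0.        , 331.26075002, 189.99277374],
       [  0.        ,   0.        ,   1.        ]]), 'k1': -0.09198550297120163, 'hand_eye': array([[-1.04880196e-03,  9.64168315e-01,  2.65289202e-01,
         6.65168245e-02],
       [ 9.99999428e-01,  1.06711305e-03,  7.51058577e-05,
         6.22133825e-04],
       [-2.10678882e-04,  2.65289129e-01, -9.64168882e-01,
        -1.42384712e-01],
       [ 0.00000000e+00,  0.00000000e+00,  0.00000000e+00,
         1.00000000e+00]])}
```

View pics/top0.png

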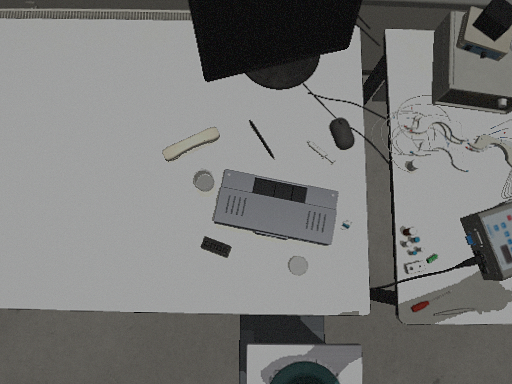

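View pics/side0.png

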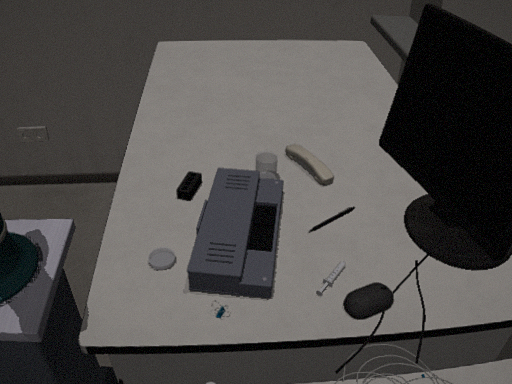

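The top view shows the reader at about (275,207), turned slightly, with the black groove at about (252–307, 178–203). I'll enlarge both views.

```bash
python3 - <<'E'
import cv2
a=cv2.imread("pics/top0.png")[160:250,205:350]; cv2.imwrite("pics/topc.png",cv2.resize(a,None,fx=5.5,fy=5.5,interpolation=cv2.INTER_CUBIC))
b=cv2.imread("pics/side0.png")[155:305,180:300]; cv2.imwrite("pics/sidec.png",cv2.convertScaleAbs(cv2.resize(b,None,fx=4,fy=4,interpolation=cv2.INTER_CUBIC),alpha=1.7))
E
```

```text
(no output)
```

View pics/topc.png

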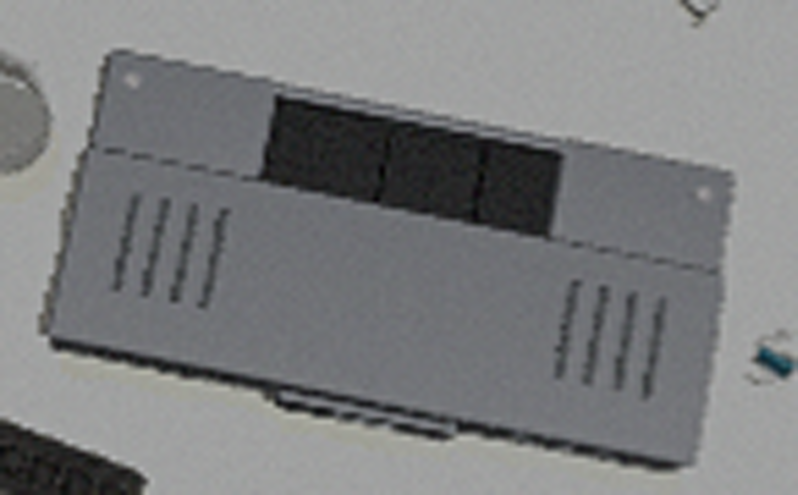

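View pics/sidec.png

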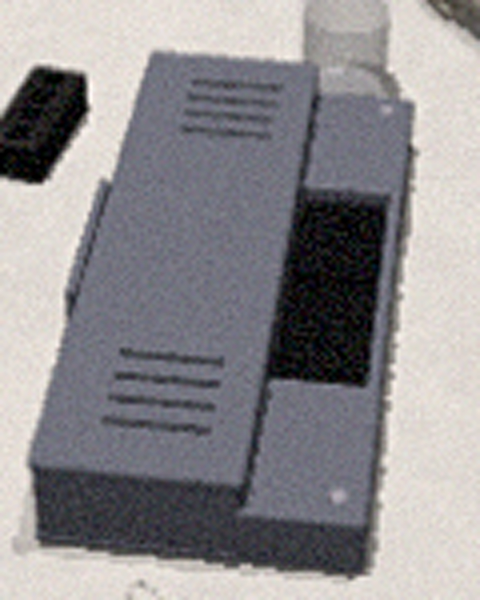

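The top crop shows the black groove with two faint lines across it, at crop x≈385 and x≈480. They may be the notch edges. The side crop shows the wall, curb and housing corners, so I'll fit the reader pose from corners in both views.

```bash
cat >h.py <<'E'
import numpy as np
from bench import r,kin,eyes
from scipy.spatial.transform import Rotation as R
def project(n,P):
    c=eyes.camera_params(n); T=c["camera_from_world"]; K=c["intrinsics"]
    p=P@T[:3,:3].T+T[:3,3]; s=np.c_[p[:,0]/-p[:,2],-p[:,1]/-p[:,2]]
    s=s*(1+c["k1"]*(s**2).sum(1,keepdims=True)); return s@K[:2,:2].T+K[:2,2]
def world(q,P):
    c,s=np.cos(q[2]),np.sin(q[2]); P=np.atleast_2d(P)/1000.
    return np.c_[q[0]+c*P[:,0]-s*P[:,1], q[1]+s*P[:,0]+c*P[:,1], P[:,2]]
E
python3 - <<'E'
from h import *
from scipy.optimize import least_squares
top=[((80,165,40),(110,50)),((80,-165,40),(735,172)),((-75,165,60),(48,337)),((-75,-165,60),(690,460)),((25,165,60),(90,150)),((25,-165,60),(718,272)),((73,75,40),(278,97)),((73,-75,40),(562,152))]
side=[((-75,165,60),(152,52)),((25,165,60),(318,66)),((-75,-165,60),(33,467)),((25,-165,60),(243,487)),((80,165,40),(413,103)),((80,-165,40),(363,528)),((80,-165,0),(365,575)),((-75,-165,0),(38,543))]
D=[]
for n,L,s,o in(("top",top,5.5,(205,160)),("side",side,4,(180,155))):
    D.append((n,np.array([a for a,_ in L],float),np.array([b for _,b in L])/s+o))
def f(q,D=D): return np.concatenate([(project(n,world(q,P))-u).ravel() for n,P,u in D])
for d in(D,D[:1],D[1:]):
    q=least_squares(f,[.6,0.1,-.2],loss="soft_l1",args=(d,)).x; print(q)
    if d is D: np.save("q.npy",q); print(f(q).reshape(-1,2).round(1).tolist())
q=np.load("q.npy"); print(world(q,[[49,0,30],[49,75,30],[49,-75,30]]))
for y in np.arange(-75,76,10): print(y,((project("top",world(q,[[55,y,30]]))[0]-(205,160))*5.5).round(), end=' ')
E
```

```text
[ 0.52663614  0.08112456 -0.17694911]
[[-0.1, -0.6], [0.0, -0.5], [-0.5, -0.4], [1.2, 0.5], [-0.7, -1.6], [1.7, -0.9], [-0.1, -0.8], [0.0, -0.6], [-1.1, -0.6], [-0.0, -0.8], [-2.1, -0.8], [0.4, -0.2], [-0.6, -1.2], [0.7, -0.2], [-0.8, 2.2], [-1.0, 1.9]]
[ 0.52490279  0.08130821 -0.17636391]
[ 0.52781499  0.08097776 -0.17896892]
[[ 0.57487102  0.07249923  0.03      ]
 [ 0.58807305  0.14632812  0.03      ]
 [ 0.56166898 -0.00132967  0.03      ]]
-75 [554. 186.] -65 [535. 182.] -55 [516. 178.] -45 [497. 175.] -35 [478. 171.] -25 [459. 167.] -15 [440. 163.] -5 [421. 160.] 5 [402. 156.] 15 [383. 152.] 25 [364. 149.] 35 [346. 145.] 45 [327. 141.] 55 [308. 137.] 65 [289. 134.] 75 [270. 130.]
```

```bash
cat >>h.py <<'E'
q=np.load("q.npy"); O=[np.cos(q[2]/2),np.sin(q[2]/2),0,0]
def at(y,z,x=49): return world(q,[[x,y,z]])[0]
E
python3 - <<'E'
from h import *
import cv2
r.set_gripper(0.0,20)
r.reach(at(-11,150),O)
s=r.state(); print(s["clock"],s["tcp_pos"]-at(-11,150),s["gripper_width"],s["contact_force"])
im=eyes.snapshot("wrist"); cv2.imwrite("pics/w1.png",cv2.convertScaleAbs(cv2.resize(im,None,fx=1.5,fy=1.5),alpha=1.5,beta=10))
# predicted pixels of groove features
c=eyes.camera_params("wrist"); K=c["intrinsics"]; H=c["hand_eye"]; Rt=R.from_quat(s["ee_rot"]).as_matrix()
for P in [(25,75,60),(73,75,40),(73,-75,40),(25,-75,60),(49,14,30),(49,-36,30)]:
    t=Rt.T@(world(q,[P])[0]-s["tcp_pos"]); p=H[:3,:3].T@(t-H[:3,3]); u=np.array([p[0],-p[1]])/-p[2]; u=u*(1+c["k1"]*u@u); print(P,((K[:2,:2]@u+K[:2,2])*1.5).round())
E
```

```text
3.5333 [ 2.24448646e-04 -1.06007204e-03  3.91100300e-06] -0.0002262802366630938 [ 0.97607216 -0.41551146  0.49597556]
(25, 75, 60) [207. 338.]
(73, 75, 40) [211. 237.]
(73, -75, 40) [501. 236.]
(25, -75, 60) [504. 337.]
(49, 14, 30) [331. 277.]
(49, -36, 30) [423. 276.]
```

View pics/w1.png

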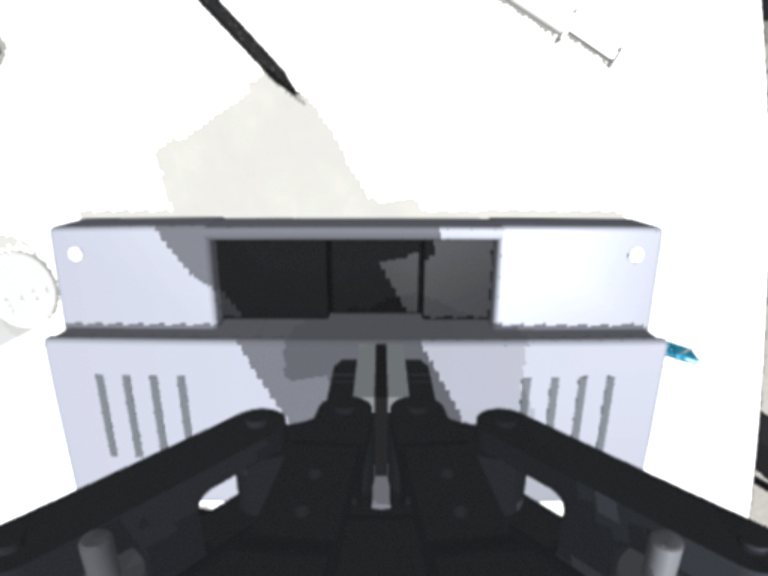

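The wrist view matches the fitted pose: the groove spans about (215–497, 238–318), and the cross lines at x≈330 and x≈422 are where I predicted. I'll start feeling with light touches.

```bash
cat >>h.py <<'E'
def probe(y,N=2.0,zlim=20):
    r.movel(at(y,36),feed=.08); r.pause(.15)
    f0=r.state()["contact_force"][2]
    h=r.movel(at(y,zlim),feed=.012,contact_N=N); s=r.state()
    print("y",y,h,"z %.4f"%s["tcp_pos"][2],"dF %.2f"%(s["contact_force"][2]-f0),"t %.1f"%s["clock"],flush=True)
    r.movel(at(y,36),feed=.08); return h,s["tcp_pos"][2]
E
python3 - <<'E'
from h import *
r.movel(at(45,60),feed=.15)
r.movel(at(45,40),feed=.08)
for y in (45,30,-11): probe(y)
E
```

```text
y 45 True z 0.0301 dF 4.61 t 5.9
y 30 True z 0.0301 dF 5.36 t 7.3
y -11 True z 0.0217 dF 2.37 t 9.4
```

```bash
python3 - <<'E'
from h import *
for y in (7,-29): probe(y,1.5)
s=r.state(); print(s["tcp_pos"]-at(-29,36),s["contact_force"])
E
```

```text
y 7 True z 0.0235 dF 4.38 t 11.3
y -29 True z 0.0299 dF 4.17 t 13.0
[2.67615930e-04 2.99595008e-05 3.62214845e-04] [ 0.71936309  0.00092299 -0.11201847]
```

```bash
python3 - <<'E'
from h import *
import cv2
r.movel(at(-11,36),feed=.08); r.pause(.15)
h=r.movel(at(-11,12),feed=.015,contact_N=15); s=r.state(); print(h,s["tcp_pos"],s["contact_force"],s["clock"])
r.pause(.3); s=r.state(); print(s["tcp_pos"][2],s["contact_force"])
r.movel(at(-11,36),feed=.08); probe(-11,1.5,12)
r.movel(at(-11,150),feed=.2)
a=eyes.snapshot("top")[160:260,205:350]; cv2.imwrite("pics/t2.png",cv2.resize(a,None,fx=5.5,fy=5.5,interpolation=cv2.INTER_CUBIC))
E
```

```text
True [0.57301562 0.06168182 0.0160998 ] [-0.51711734 -0.89746669  6.38505906] 15.0167
0.016086271481078506 [-1.26404474  0.65812801  6.5216631 ]
y -11 True z 0.0161 dF 3.69 t 17.6
```

```bash
python3 - <<'E'
from h import *
import cv2
r.movel(at(-11,36)+[0,0,.2],feed=.2); r.movel([.45,-.25,.25],feed=.25)
a=eyes.snapshot("side")[120:320,140:370]; s=r.state(); print(s["clock"],s["contact_force"])
cv2.imwrite("pics/s2.png",cv2.convertScaleAbs(cv2.resize(a,None,fx=3,fy=3,interpolation=cv2.INTER_CUBIC),alpha=1.6))
a=eyes.snapshot("top")[100:285,150:370]; cv2.imwrite("pics/t3.png",cv2.resize(a,None,fx=3.2,fy=3.2,interpolation=cv2.INTER_CUBIC))
E
```

```text
20.9 [ 0.05672212  0.45942817 -0.20181959]
```

View pics/t3.png

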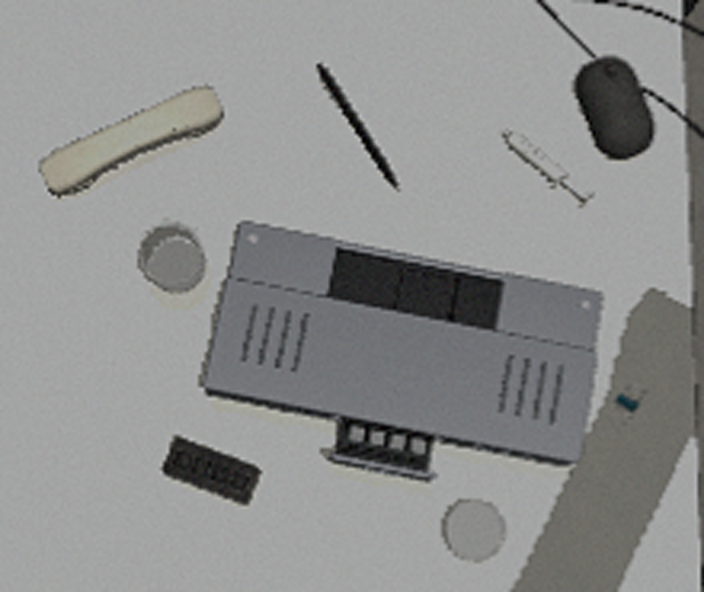

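View pics/s2.png

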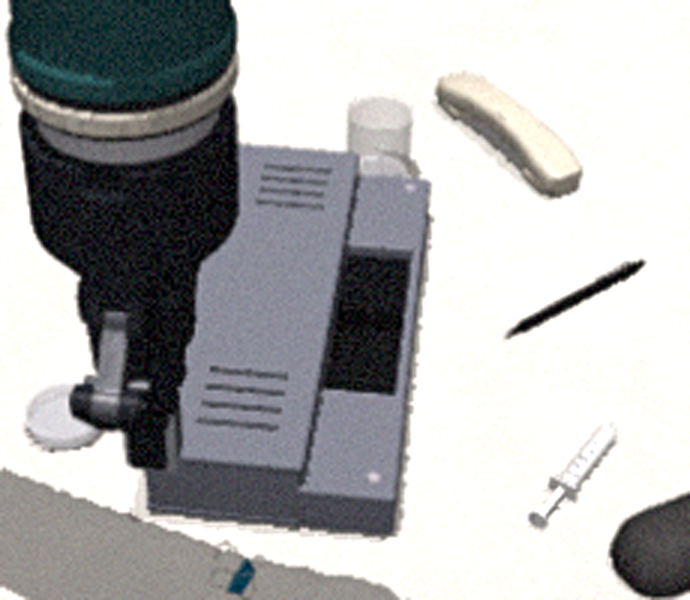

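The top view shows the tray out at the front, at about (380,447), with the other things where they were. The side view shows the hand clear of everything, so I'm handing in.

```bash
python3 -c "
from bench import workorder
print(workorder.hand_in())"
```

```text
the job is handed in; nothing more can be done
None
```

I found the notch by touch at about y = -11 mm and pressed the release plate down until it stopped hard at 16 mm; the tray is out, the hand is clear, and the job was handed in about 21 s into the 45 s limit (no verdict returned).

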